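Couple the grease coupler to the tilted bearing nipple and hold the valve open

ROBOT

A 6-joint arm with a two-finger parallel gripper is mounted at the origin on a cart in front of the work surface, level with it; the furniture and walls round the work are solid. World frame = base frame: x ahead of the robot, y to its left, z up, the work surface at z = 0. Lengths are in m, angles in rad, forces in N, time in s.
With the tool pointing down it reaches from about 0.3 to 0.875 m from the base axis. Payload 6.4 kg.
Tool frame: the origin (TCP) lies midway between the tips of the shut fingers; the grasp point (between the pads) lies 19 mm behind it; x points along the fingers, y is the direction in which the jaws open and shut, and the axes are right-handed (so a half turn about x gives the same grasp; the last joint's range is limited). The gripper opens to 85 mm and grips with 20 to 120 N. Pads are 22 mm wide; open, the fingers measure 114 mm over their backs; the gripper's body (76 mm by 85 mm) begins 54 mm behind the grasp point. The pads swing forward as they close: fully open they stand 13 mm farther back than shut.
Start: joints at [0.998, 0.181, 1.607, -0, 1.354, -0.206], TCP at [0.206, 0.537, 0.231] pointing down, gripper open.
Joint ranges: [-2.99, 2.99], [-0.89, 2.07], [0.3, 2.58], [-1.14, 4.28], [0, 2.63], [-3.12, 3.12]. Speed limits (rad/s): [2.57, 2.57, 3.01, 3.14, 3.14, 3.14].

INTERFACE

Orientations are given as a unit quaternion [w, x, y, z].
In Python, from bench import ctrl gives the robot as it stands.
- The arm moves only by the tool step_arm, never from a script. Its argument "motion" is a list of rows, each a list of 7 numbers: the shift along the tool's x, y, z in mm, then the turn, a rotation vector about the tool's x, y, z in degrees, then the closure in counts, from 0 (fully open) to 255 (shut). In form: [[tx, ty, tz, rx, ry, rz, hand], ...]. A call has 1 to 10 rows; each row is the pose to reach, as a shift and turn from the pose commanded when the call began, along the tool's axes at that moment; what a row does not reach only later rows make up. A row lasts 1/8 s, in which the tool goes at most 62.5 mm and 10.7 degrees, less where a joint would pass 70% of its speed; a pose out of reach is approached as far as the arm can. A call with a gripper value outside its range is refused whole. The fingers move at their own pace and stop on an object; the grip force is fixed at half the most. Time passes only in rows, so rows that repeat a pose let the fingers close. It gives the time, the measured TCP pose, the force and the opening at its end, in the units of the state.
- ctrl.get_obs(): the state, without advancing time (a new reading comes with each control period).
- ctrl.camera(name): name is "side" or "top" or "wrist"; returns (picture, depth): 420x560x3 uint8, red, green, blue; 420x560 float32, m along the optical axis (not along the pixel's ray), 0 where there is no reading.
- ctrl.camera_info(name): a dict with "fx", "fy", "cx", "cy" (pixels), "dist_coeffs" ([k1, k2, p1, p2, k3] as OpenCV has them; the pictures are not rectified), "T" (4x4, takes a point from camera to world coordinates); the wrist camera has in their place "hand_eye" (4x4, takes a point from camera to tool coordinates, whose origin is the TCP and whose axes are the tool frame's). Camera axes: x right, y down, z forward; pixel columns grow to the right and rows downward; lengths in m; the calibration is good to about 2 mm. A picture is of the moment at which its call begins: read the wrist's pose just before it. camera_info takes no time and is no camera call.
- ctrl.hand_in(): hands the job in, once; it reports no verdict.
The state is a dict: "time_s": time; "q": joint angles; "dq": joint speeds; "joint_efforts": joint torques, N m; "eef_pos": TCP position; "eef_rot": TCP orientation; "wrist_force": force on the tool from outside, world axes, zero at the start; "torque": the same for the moment, N m; "opening": opening from 0.0 (shut) to 1.0 (fully open).
Only numpy, scipy, OpenCV 4.12 (cv2) and the standard library are available. Lean on these libraries where they do the work, as an engineer would, in place of code of your own. Each camera call takes 0.05 s, during which the arm holds its last target. There are 200 camera calls.

TASK

Grease point on the polisher's spindle bearing: pick up the standing grease coupler (red grip, steel skirt), press it squarely onto the tilted brass nipple on the green bearing block until it snaps over the locking balls, then press it fully home against the nipple's valve spring so that its mouth sits flat on the round green boss. Finish while still gripping the coupler and pressing it home: do not let go or relax. Leave the beaker, the red specimen and the tape roll where they are.

Things in the scene. Friction and masses are not known exactly. Their poses are not given: they have to be found in the camera images.
- coupler: Loose round hand coupler, 0.22 kg, 80 mm tall, standing mouth down at the start. Origin: centre of its mouth (underside); z points up through the grip. Steel skirt of 40 mm diameter from z=0 to 31 mm, red grip of 28 mm diameter from 31 to 80 mm. Open bore: 26 mm at the mouth, narrowing to a 20.4 mm lip at z=5 to 6 mm, then 27 mm up to the roof at z=25 mm.
- coupler_shoulder (a point): Centre of the flat shoulder (6 mm wide) on which the red grip stands, 31 mm above the coupler's mouth; axes as the coupler. Grip the red part close above it; the fingertips may bear on it.
- nipple_seat (a point): Centre of the flat face of the round green boss (42 mm diameter) at the foot of the nipple. z: the nipple's axis, outward, 25 degrees from vertical, leaning to the block's -x side. Along it: brass stem of 16 mm diameter to 20 mm, cone to 9 mm diameter at 24 mm; a sprung valve pin (7 mm diameter) ends at 34 mm. Home: coupler's mouth on this face, a hard stop.
- ball0 (a joint): One of three sprung locking balls that stand out of the stem to 25 mm diameter, 16 mm above the boss face. 0 = out, grows in metres as it is pushed in (1 to 4.5 mm while the lip passes). The lip meets them with the mouth 16 mm from the face; the resistance rises to about 10 N (15 N if off-centre) and the coupler snaps over them at about 10 mm.
- valve (a joint): Valve pin of the nipple: 0 = out, grows in metres as it is pushed in. The coupler reaches it with its mouth 9 mm from the face: 4 N there, 10 N at home, where it reads 0.009. If let go, the coupler springs back to about 6 mm from the face and stays latched (valve about 0.003).
- bearing: Fixed green pillow block, feet 126 mm along its x, 44 mm along its y, housing 78 mm high with a steel shaft stub 110 mm long along y at z=42 mm. Origin: centre of its underside; z up. The boss leans toward its -x side; the block stands at a different place and yaw each time.
- beaker: Glass beaker, 53 mm diameter, 68 mm high, loose bystander; origin: centre of its underside.
- specimen_red: Red mounted specimen, a disc of 30 mm diameter and 18 mm high, loose bystander; origin: centre of its underside.
- tape_roll: Roll of paper tape lying flat, 76 mm diameter, 19 mm high, loose bystander; origin: centre of its underside.
There are look-alikes about, which are no part of the job. There is more than one size of the bearing; the one meant has the size given above. What is shaped like the coupler but blue or purple is not meant.

How it is judged:
By the outcome, as a careful person would: the job done as asked, in the order asked, and still so for the second after the job is handed in, while the arm keeps its last pose, push and grip.
It also fails if it takes over 38 s, if anything falls off the work surface, if the arm or the gripper's body presses on something with over 40 N, if the wrist force passes 120 N, or if a joint passes its speed limit or range.

## Working session

There is one attempt and no reset: what is moved stays moved. The work goes in short steps, Python scripts to look and compute and a tool call to move; the robot and the scene stay as the last step left them, time stands still between calls to the robot, and variables do not carry over. Pictures are saved under pics/ and viewed, about 8 in all and at most 12, crops included, and the job is handed in when it is done.

Besides the shell and the picture viewer there is one more tool, called by a JSON object that holds its "api" and its "payload". step_arm: Moves the arm, as the interface text tells. Its arguments: {"type":"object","properties":{"motion":{"type":"array","items":{"type":"array","items":{"type":"number"}}}},"required":["motion"]}

```bash
mkdir -p pics; ls; cat > h.py <<'E'
import numpy as np, cv2
from bench import ctrl
from scipy.spatial.transform import Rotation as R
def Rq(q): return R.from_quat([q[1],q[2],q[3],q[0]])
def grab(name):
    o=ctrl.get_obs(); im,d=ctrl.camera(name); c=ctrl.camera_info(name)
    if 'T' in c: T=np.array(c['T'])
    else:
        W=np.eye(4); W[:3,:3]=Rq(o['eef_rot']).as_matrix(); W[:3,3]=o['eef_pos']; T=W@np.array(c['hand_eye'])
    K=np.array([[c['fx'],0,c['cx']],[0,c['fy'],c['cy']],[0,0,1.]])
    return im,d,K,np.array(c['dist_coeffs'],float),T
def ray(uv,K,D,T):
    p=cv2.undistortPoints(np.array(uv,float).reshape(-1,1,2),K,D).reshape(-1,2)
    v=np.c_[p,np.ones(len(p))]@T[:3,:3].T
    return T[:3,3],v
def onplane(uv,z,K,D,T):
    o,v=ray(uv,K,D,T); return o+v*((z-o[2])/v[:,2:3])
def cloud(d,K,D,T):
    ys,xs=np.mgrid[:420,:560]; uv=np.c_[xs.ravel(),ys.ravel()]
    o,v=ray(uv,K,D,T); P=o+v*d.reshape(-1,1); P[d.ravel()==0]=np.nan
    return P.reshape(420,560,3)
def proj(P,K,D,T):
    Ti=np.linalg.inv(T); r,_=cv2.Rodrigues(Ti[:3,:3]); return cv2.projectPoints(np.array(P,float).reshape(-1,3),r,Ti[:3,3],K,D)[0].reshape(-1,2)
def save(n,im,crop=None,s=1):
    if crop: x0,y0,x1,y1=crop; im=im[y0:y1,x0:x1]
    cv2.imwrite(f'pics/{n}.png',cv2.resize(im[:,:,::-1],None,fx=s,fy=s,interpolation=cv2.INTER_CUBIC))
E
python3 - <<'E'
from h import *
print(ctrl.get_obs())
for n in ['top','side']:
    im,d,K,D,T=grab(n); save(n+'0',im,s=1.4); np.savez(n+'0.npz',im=im,d=d,K=K,D=D,T=T); print(n,K[0,0],T.round(3).tolist(),(d>0).mean())
E
```

```text
pics
{'time_s': 0.0, 'q': array([ 9.97683314e-01,  1.81560860e-01,  1.60804134e+00,  1.02735251e-05,
        1.35382193e+00, -2.06349486e-01]), 'dq': array([ 6.29294861e-06,  7.04979116e-04,  9.65918186e-04,  8.99142746e-05,
       -5.82928786e-04,  3.12807342e-04]), 'joint_efforts': array([ 6.05646583e-04, -4.44853055e+01, -3.51358116e+01,  1.07265837e-04,
        8.68485309e-03,  9.66248138e-06]), 'eef_pos': array([0.20588017, 0.53626016, 0.23035692]), 'eef_rot': array([ 0.69500073,  0.12834803,  0.69549933, -0.12954327]), 'wrist_force': array([-0.38742101, -0.07979872,  0.22934929]), 'torque': array([0.05727789, 0.00690459, 0.02403284]), 'opening': 1.0010271547450509}
top 492.72097335959864 [[-0.019, -0.986, 0.163, 0.346], [-1.0, 0.022, 0.012, -0.059], [-0.016, -0.163, -0.987, 1.473], [0.0, 0.0, 0.0, 1.0]] 0.9960119047619047
side 531.8118876202739 [[0.834, -0.3, 0.464, -0.147], [-0.552, -0.482, 0.68, -1.135], [0.02, -0.823, -0.567, 0.971], [0.0, 0.0, 0.0, 1.0]] 0.995922619047619
```

View pics/top0.png

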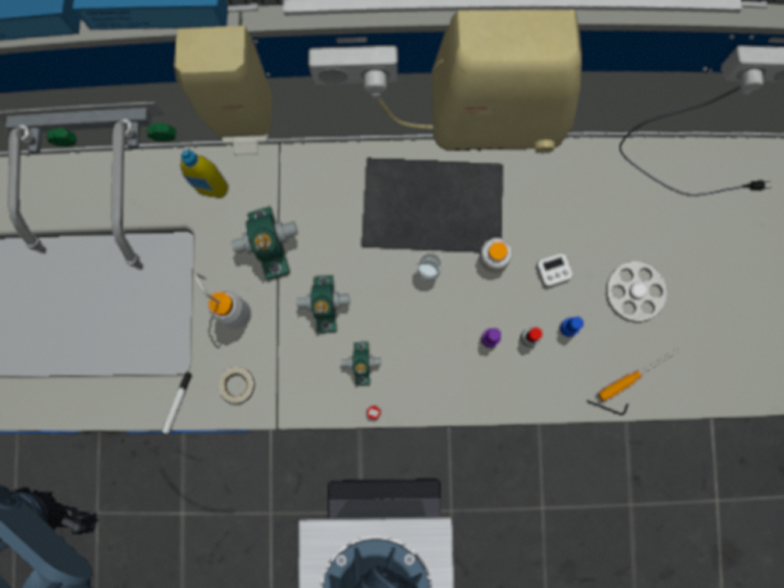

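View pics/side0.png

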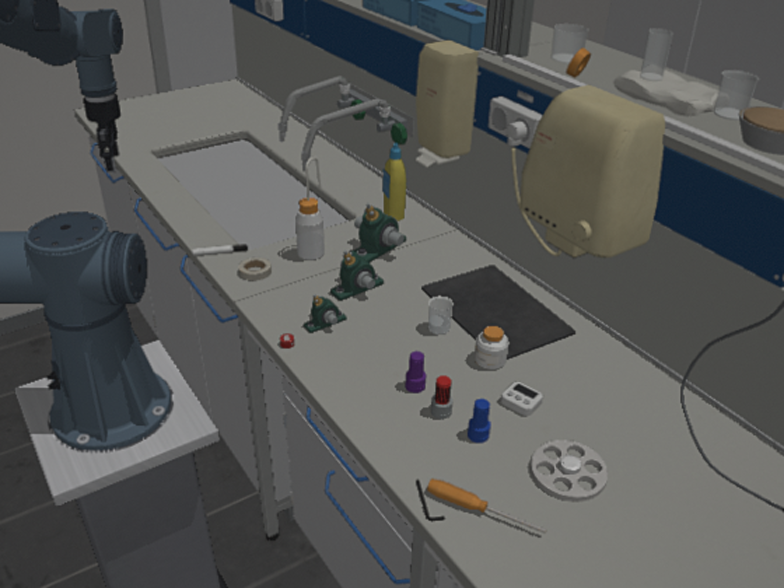

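The pictures show a purple (490,338), red/steel (532,337) and blue (572,326) coupler in top view, so the red one is the target. The specimen is at (373,412) and is also red. The three green bearings, at (265,240), (323,303) and (361,363), have to be told apart by size.

```bash
python3 - <<'E'
from h import *
def ld(n):
    z=np.load(n+'0.npz'); return [z[k] for k in ('im','d','K','D','T')]
for n in ['top','side']:
    im,d,K,D,T=ld(n); P=cloud(d,K,D,T); h=cv2.cvtColor(im,cv2.COLOR_RGB2HSV)
    tab=(np.abs(P[...,2])<.02); print(n,'table z',np.nanmedian(P[...,2][tab]))
    g=cv2.inRange(h,(60,60,15),(95,255,140))
    g=cv2.morphologyEx(g,cv2.MORPH_CLOSE,np.ones((3,3)))
    N,L,S,C=cv2.connectedComponentsWithStats(g)
    for i in range(1,N):
        if S[i,4]<60: continue
        Q=P[L==i]; Q=Q[np.isfinite(Q[:,2])&(Q[:,2]>-.02)]
        if len(Q)<40: continue
        low=Q[(Q[:,2]<.2)]
        r=cv2.minAreaRect(low[:,:2].astype(np.float32)*1000)
        print(' green',(C[i]*1.4).round(),S[i,4],'zmax',np.percentile(Q[:,2],98).round(3),'rect',np.round(r[0]),np.round(r[1]),round(r[2]),)
    rd=cv2.inRange(h,(0,130,60),(6,255,255))|cv2.inRange(h,(172,130,60),(180,255,255))
    N,L,S,C=cv2.connectedComponentsWithStats(rd)
    for i in range(1,N):
        if S[i,4]<30: continue
        Q=P[L==i]; print(' red',(C[i]*1.4).round(),S[i,4],np.nanmedian(Q,0).round(3),np.nanpercentile(Q[:,2],95).round(3))
im,d,K,D,T=ld('top'); a=cv2.resize(im[140:310,150:420],None,fx=2.9,fy=2.9,interpolation=cv2.INTER_CUBIC)
cv2.imwrite('pics/c1.png',a[:,:,::-1])
E
```

```text
top table z 0.0006431570828000499
 green [161. 131.] 241 zmax 0.244 rect [957. 436.] [119.  30.] 37
 green [ 61. 136.] 243 zmax 0.244 rect [951. 635.] [100.  31.] 45
 green [266. 242.] 669 zmax 0.116 rect [744. 225.] [157.  57.] 17
 green [323. 303.] 392 zmax 0.092 rect [606. 101.] [120.  42.] 3
 green [361. 362.] 207 zmax 0.07 rect [476.  23.] [31. 87.] 90
 red [534. 334.] 73 [ 0.522 -0.335  0.08 ] 0.083
side table z 0.0005072477165709577
 green [399. 133.] 136 zmax 0.239 rect [915. 398.] [15. 47.] 11
 green [364. 253.] 847 zmax 0.108 rect [658. 157.] [279.  93.] 40
 green [322. 315.] 224 zmax 0.065 rect [474.  18.] [92. 33.] 4
 red [286. 341.] 50 [ 0.364 -0.012  0.016] 0.022
 red [443. 386.] 110 [ 0.516 -0.346  0.076] 0.083
```

View pics/c1.png

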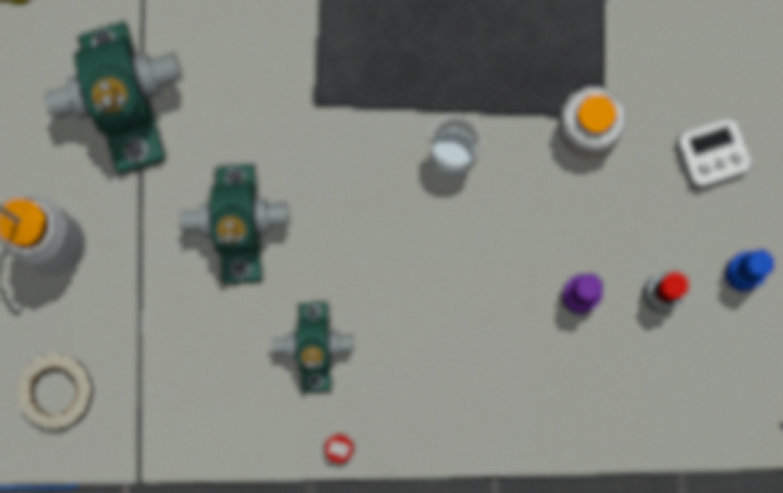

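```bash
cat >> h.py <<'E'
def tgt(pos,xdir,ydir):
    "row (mm,deg) to put the TCP at pos with tool x along xdir, y near +-ydir (nearer of the two half turns)"
    o=ctrl.get_obs(); R0=Rq(o['eef_rot']); x=np.array(xdir,float); x/=np.linalg.norm(x)
    best=None
    for s in (1,-1):
        y=s*np.array(ydir,float); y-=x*(x@y); y/=np.linalg.norm(y)
        rv=(R0.inv()*R.from_matrix(np.c_[x,y,np.cross(x,y)])).as_rotvec(degrees=True)
        if best is None or np.linalg.norm(rv)<np.linalg.norm(best): best=rv
    sh=R0.inv().apply(np.array(pos)-o['eef_pos'])*1000
    print('row',sh.round(1),best.round(2),'rows',max(np.linalg.norm(sh)/62.5,np.linalg.norm(best)/10.7).round(1)); return sh,best
E
python3 - <<'E'
from h import *
o=ctrl.get_obs(); print(Rq(o['eef_rot']).as_matrix().round(3)); c=ctrl.camera_info('wrist'); print(np.array(c['hand_eye']).round(3),c['fx'],c['cx'],c['cy'])
tgt((.42,.10,.33),(0,0,-1),(0,1,0))
tgt((.42,.10,.33),(0,0,-1),(1,0,0))
E
```

```text
[[-0.001  0.359  0.933]
 [-0.001  0.933 -0.359]
 [-1.    -0.002 -0.   ]]
[[-0.001 -0.324  0.946 -0.141]
 [ 1.    -0.     0.001  0.   ]
 [ 0.     0.946  0.324 -0.083]
 [ 0.     0.     0.     1.   ]] 364.75130334980145 282.89813201889666 208.47694242177994
row [ -99.1 -330.7  356.3] [-21.02  -0.04   0.09] rows 7.9
row [ -99.1 -330.7  356.3] [6.898e+01 4.000e-02 9.000e-02] rows 7.9
```

```bash
python3 - <<'E'
from h import *
tgt((.38,.30,.40),(0,0,-1),(0,1,0))
tgt((.53,.10,.28),(0,0,-1),(0,1,0))
E
```

```text
row [-169.4 -158.4  247.2] [-21.02  -0.04   0.09] rows 5.4
row [ -49.2 -291.1  459. ] [-21.02  -0.04   0.09] rows 8.7
```

{"api": "step_arm", "payload": {"motion": [[-169,-158,247,-21,0,0.1,0],[-169,-158,247,-21,0,0.1,0],[-169,-158,247,-21,0,0.1,0],[-169,-158,247,-21,0,0.1,0],[-169,-158,247,-21,0,0.1,0],[-49,-291,459,-21,0,0.1,0],[-49,-291,459,-21,0,0.1,0],[-49,-291,459,-21,0,0.1,0],[-49,-291,459,-21,0,0.1,0],[-49,-291,459,-21,0,0.1,0]]}}

```text
time_s: 1.35
eef_pos: [0.5308, 0.0983, 0.2787]
eef_rot: [0.707, 0.001, 0.708, -0.0]
wrist_force: [0.9, 0.4, 0.6]
opening: 0.999
```

```bash
python3 - <<'E'
from h import *
tgt((.53,.10,.28),(0,0,-1),(0,1,0))
o=ctrl.get_obs(); print(o['time_s'],np.abs(o['dq']).max())
im,d,K,D,T=grab('wrist'); save('w1',im,s=1.4); np.savez('w10.npz',im=im,d=d,K=K,D=D,T=T)
P=cloud(d,K,D,T); print('table',np.nanmedian(P[...,2][np.abs(P[...,2])<.015]), (d>0).mean())
E
```

```text
row [-1.3  1.7 -0.8] [-0.11 -0.08 -0.09] rows 0.0
1.35 0.5087297739442479
table -0.001233194943286442 0.9960799319727891
```

View pics/w1.png

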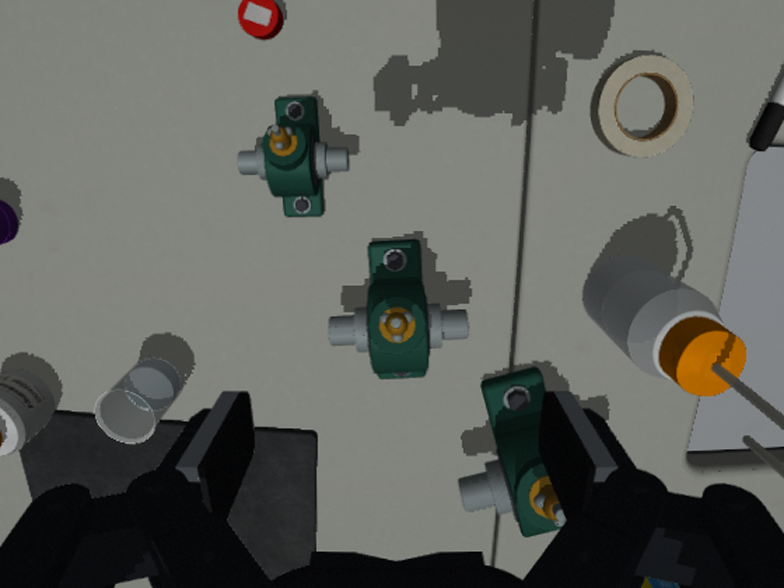

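```bash
python3 - <<'E'
from h import *
ctrl.camera('wrist');ctrl.camera('wrist')
o=ctrl.get_obs(); print(np.abs(o['dq']).max(),o['eef_pos'])
im,d,K,D,T=grab('wrist'); np.savez('w20.npz',im=im,d=d,K=K,D=D,T=T)
save('w2',im,(225,160,345,280),5)
P=cloud(d,K,D,T); print('table',np.nanmedian(P[...,2][np.abs(P[...,2])<.015]))
h=cv2.cvtColor(im,cv2.COLOR_RGB2HSV)
roi=np.zeros((420,560),bool); roi[165:275,225:345]=1
g=(cv2.inRange(h,(60,60,15),(95,255,200))>0)&roi
Q=P[g]; low=Q[(Q[:,2]<.03)&(Q[:,2]>.004)]
r=cv2.minAreaRect(Q[:,:2].astype(np.float32)*1000); print('all green',r, 'low',cv2.minAreaRect(low[:,:2].astype(np.float32)*1000))
s=(h[...,1]<70)&roi&(P[...,2]>.03)&(P[...,2]<.06)
S=P[s]; c=np.median(S,0); 
# shaft: left/right
a=S[:,:2]-S[:,:2].mean(0); u,w,v=np.linalg.svd(a,full_matrices=False); print('shaft',len(S),S.mean(0),v[0],w, np.degrees(np.arctan2(-v[0][0],v[0][1])), 'y range',np.percentile(a@v[0],[1,99]))
og=(cv2.inRange(h,(8,120,60),(30,255,255))>0)&roi
ys,xs=np.nonzero(og); print('orange',xs.mean(),ys.mean(),xs.min(),xs.max(),ys.min(),ys.max(),P[og].mean(0),np.percentile(P[og][:,2],[5,50,95]))
for v in range(208,256,4): print(v,[ '%.0f/%.0f'%(P[v,u,0]*1000,P[v,u,2]*1000) for u in range(265,306,4)])
E
```

```text
0.04695824971519986 [0.53017792 0.09882261 0.27840213]
table -0.0012059836546271518
all green ((614.4571533203125, 122.46538543701172), (162.7769317626953, 43.12869644165039), 26.283058166503906) low ((611.543701171875, 126.341552734375), (139.236328125, 93.94090270996094), 3.814713478088379)
shaft 1377 [0.60241861 0.10044142 0.05124581] [-0.05016041  0.99874117] [1.42926088 0.31484933] 2.8751861702960193 y range [-0.05398724  0.05345411]
orange 282.8539682539683 234.17777777777778 270 295 221 245 [nan nan nan] [nan nan nan]
208 ['573/47', '573/47', '573/49', '573/48', '573/50', '573/50', '572/52', '572/50', '572/51', '572/51', '590/-0']
212 ['575/55', '576/54', '575/56', '575/55', '575/55', '575/57', '575/56', '575/55', '575/57', '574/58', '595/-2']
216 ['578/60', '578/60', '573/74', '573/74', '573/74', '573/75', '573/75', '573/74', '578/62', '578/61', '601/-2']
220 ['581/64', '576/78', '576/77', '576/77', '576/77', '576/78', '576/76', '576/77', '576/79', '580/66', '589/44']
224 ['579/79', '580/78', '580/78', '579/80', '573/97', '580/79', '573/97', '580/79', '580/78', '580/78', '591/50']
228 ['584/80', '583/81', '576/99', '575/102', '571/112', '575/101', '576/99', '576/98', '584/80', '583/81', '594/54']
232 ['587/81', '587/81', '581/97', '579/103', '574/113', '574/114', '579/101', '587/83', '587/83', '587/83', '596/62']
236 ['591/82', '590/84', '589/87', '581/106', '581/106', '582/105', '583/102', '590/86', '590/85', '590/85', '599/65']
240 ['595/84', '594/85', '593/88', '594/86', '586/104', '586/104', '594/86', '594/86', '594/87', '594/87', '603/65']
244 ['603/76', '597/88', '598/87', '597/88', '590/104', '591/103', '597/88', '598/87', '598/87', '603/77', '607/67']
248 ['608/76', '601/89', '602/88', '602/89', '602/87', '602/88', '602/89', '601/89', '607/77', '608/76', '613/65']
252 ['612/76', '612/75', '612/77', '605/91', '605/90', '605/91', '605/90', '612/77', '612/77', '612/76', '618/63']
```

View pics/w2.png

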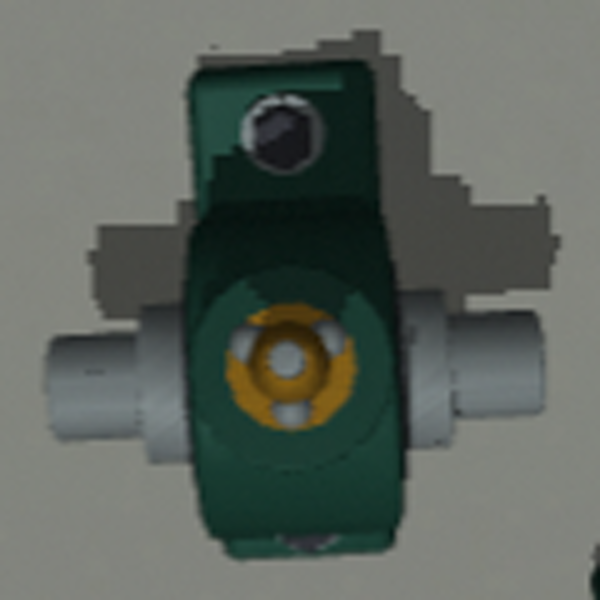

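```bash
cat >> h.py <<'E'
def boss(P,im,roi,yaw):
    "seat centre and axis from the cloud in roi (x0,y0,x1,y1)"
    h=cv2.cvtColor(im,cv2.COLOR_RGB2HSV); g=np.zeros((420,560),bool); x0,y0,x1,y1=roi; g[y0:y1,x0:x1]=1
    gr=g&(cv2.inRange(h,(60,60,15),(95,255,200))>0)
    n=np.array([-np.sin(np.radians(25))*np.cos(yaw),-np.sin(np.radians(25))*np.sin(yaw),np.cos(np.radians(25))])
    Q=P[gr]; Q=Q[np.isfinite(Q[:,0])&(Q[:,2]>.065)]; t=Q@n
    hi,b=np.histogram(t,bins=np.arange(t.min(),t.max(),.002)); k=b[hi.argmax()]+.001
    I=Q[np.abs(t-k)<.003]; m=I.mean(0); nf=np.linalg.svd(I-m,full_matrices=False)[2][2]; nf*=np.sign(nf[2])
    off=np.median(I@n); e1=np.array([-np.sin(yaw),np.cos(yaw),0]); e2=np.cross(n,e1)
    ab=np.c_[I@e1,I@e2]; c,r=cv2.minEnclosingCircle(ab.astype(np.float32)); h4=[(np.percentile(ab[:,k],1)+np.percentile(ab[:,k],99))/2 for k in (0,1)]
    return c[0]*e1+c[1]*e2+off*n, n, nf, r, h4[0]*e1+h4[1]*e2+off*n, len(I)
E
python3 - <<'E'
from h import *
z=np.load('w20.npz'); im,d,K,D,T=[z[k] for k in ('im','d','K','D','T')]
P=cloud(d,K,D,T)+[0,0,.0012]
yaw=np.radians(2.87)
c,n,nf,r,c2,N=boss(P,im,(225,160,345,280),yaw); print('seat',c.round(4),'n',n.round(4),'fit n',nf.round(4),'tilt',np.degrees(np.arccos(nf[2])),'yawfit',np.degrees(np.arctan2(-nf[1],-nf[0])),'r',r,'alt',c2.round(4),N)
# pin tip: pixel of valve pin at (287,358)/5+offset
for t,uv in ((.034,(225+287/5-.5,160+358/5-.5)),):
    o,v=ray([uv],K,D,T); o=o+[0,0,.0012]; v=v[0]
    s=((c+t*n-o)@n)/(v@n); p=o+s*v; print('pin',p.round(4),'-> seat',(p-t*n).round(4))
print('shaft y mid-> expects seat lateral', (np.array([-.0502,.9987])@(c[:2]-np.array([.6024,.1002]))).round(4))
tgt((.44,-.335,.27),(0,0,-1),(0,1,0))
E
```

```text
seat [0.5879 0.0988 0.0836] n [-0.4221 -0.0212  0.9063] fit n [-0.4233 -0.0246  0.9056] tilt 25.09000253042404 yawfit 3.3320735305795552 r 0.020903730764985085 alt [0.5879 0.0988 0.0836] 780
pin [0.5734 0.0983 0.1143] -> seat [0.5877 0.099  0.0835]
shaft y mid-> expects seat lateral -0.0007
row [   8.6 -435.2  -89. ] [-0.12 -0.11 -0.12] rows 7.1
```

{"api": "step_arm", "payload": {"motion": [[5,-435,-60,0,0,0,90],[5,-435,-60,0,0,0,90],[5,-435,-60,0,0,0,90],[5,-435,-60,0,0,0,90],[5,-435,-60,0,0,0,90],[5,-435,-60,0,0,0,90],[5,-435,-60,0,0,0,90],[5,-435,-60,0,0,0,90],[5,-435,-60,0,0,0,90],[5,-435,-60,0,0,0,90]]}}

```text
time_s: 2.8
eef_pos: [0.4709, -0.3325, 0.275]
eef_rot: [0.707, -0.0, 0.707, 0.001]
wrist_force: [-0.2, 0.6, 0.2]
opening: 0.646
```

```bash
python3 - <<'E'
from h import *
o=ctrl.get_obs(); print(o['time_s'],np.abs(o['dq']).max(),o['opening'])
im,d,K,D,T=grab('wrist'); save('w3',im,s=1.2); np.savez('w30.npz',im=im,d=d,K=K,D=D,T=T)
P=cloud(d,K,D,T); tz=np.nanmedian(P[...,2][np.abs(P[...,2])<.015]); print('table',tz)
h=cv2.cvtColor(im,cv2.COLOR_RGB2HSV)
rd=cv2.inRange(h,(0,130,60),(6,255,255))|cv2.inRange(h,(172,130,60),(180,255,255))
N,L,S,C=cv2.connectedComponentsWithStats(rd)
for i in range(1,N):
    if S[i,4]<100: continue
    Q=P[L==i]; Q=Q[np.isfinite(Q[:,0])]; zt=np.percentile(Q[:,2],95); top=Q[Q[:,2]>zt-.004]
    c,r=cv2.minEnclosingCircle(top[:,:2].astype(np.float32)); print('red',C[i].round(),S[i],'ztop',zt-tz,'top c',np.round(c,4),'r',round(r,4),top[:,:2].mean(0).round(4))
    # all points of height 35..75: axis by circle fit
    W=Q[(Q[:,2]>.04)&(Q[:,2]<.072)]
    if len(W)>50:
        A=np.c_[2*W[:,:2],np.ones(len(W))]; s=np.linalg.lstsq(A,(W[:,:2]**2).sum(1),rcond=None)[0]; print(' side circle',s[:2].round(4),np.sqrt(s[2]+s[:2]@s[:2]).round(4),len(W))
    tgt((c[0],c[1],.15),(0,0,-1),(0,1,0))
E
```

```text
2.8 0.005086648298770785 0.6461154903441967
table -0.0012305183406215447
red [276. 226.] [263 212  27  28 597] ztop 0.0810295150193821 top c [ 0.524 -0.339] r 0.014 [ 0.5229 -0.3387]
row [125.   -6.7  52.9] [ 0.13  0.05 -0.09] rows 2.2
```

View pics/w3.png

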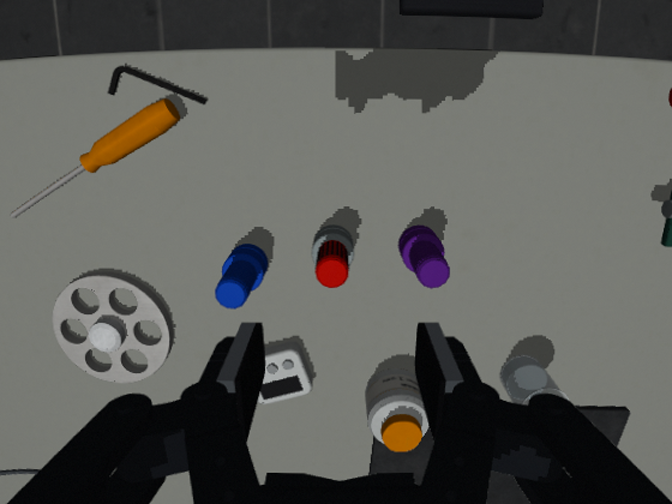

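```bash
python3 - <<'E'
from h import *
z=np.load('w30.npz'); P=cloud(z['d'],z['K'],z['D'],z['T'])
m=(P[...,2]>.085)&(P[...,2]<.2)&(P[...,0]<.75)
h=cv2.cvtColor(z['im'],cv2.COLOR_RGB2HSV); og=(cv2.inRange(h,(8,120,60),(30,255,255))>0); og[:330]=0
Q=P[og]; print(np.nanmin(Q,0),np.nanmax(Q,0),np.nanmedian(Q,0))
E
```

```text
[ 0.67954567 -0.28965255  0.00657058] [ 0.78460707 -0.23793177  0.07589901] [ 0.69629257 -0.27026482  0.07330478]
```

{"api": "step_arm", "payload": {"motion": [[125,-6.7,53,0,0,0,90],[125,-6.7,53,0,0,0,90],[125,-6.7,53,0,0,0,90],[125,-6.7,53,0,0,0,90],[125,-6.7,53,0,0,0,90]]}}

```text
time_s: 3.48
eef_pos: [0.5242, -0.3418, 0.1527]
eef_rot: [0.708, -0.001, 0.706, -0.001]
wrist_force: [0.3, -1.2, 0.6]
opening: 0.651
```

```bash
python3 - <<'E'
from h import *
o=ctrl.get_obs(); print(o['time_s'],np.abs(o['dq']).max(),o['opening'])
im,d,K,D,T=grab('wrist'); save('w4',im,s=1.2)
P=cloud(d,K,D,T); h=cv2.cvtColor(im,cv2.COLOR_RGB2HSV)
rd=cv2.inRange(h,(0,130,60),(6,255,255))|cv2.inRange(h,(172,130,60),(180,255,255))
N,L,S,C=cv2.connectedComponentsWithStats(rd)
for i in range(1,N):
    if S[i,4]<100: continue
    Q=P[L==i]; Q=Q[np.isfinite(Q[:,0])]; zt=np.percentile(Q[:,2],95); top=Q[Q[:,2]>zt-.004]
    c,r=cv2.minEnclosingCircle(top[:,:2].astype(np.float32)); print('red',C[i].round(),S[i],'ztop',zt,'top c',np.round(c,4),'r',round(r,4))
    tgt((c[0],c[1],.033),(0,0,-1),(0,1,0))
E
```

```text
3.475 0.008522759107917582 0.6506729760865136
red [288. 217.] [ 267  181   43   60 1566] ztop 0.07963732047810734 top c [ 0.5237 -0.3388] r 0.0141
row [119.8   3.4  -0.9] [-0.01  0.21  0.1 ] rows 1.9
```

View pics/w4.png

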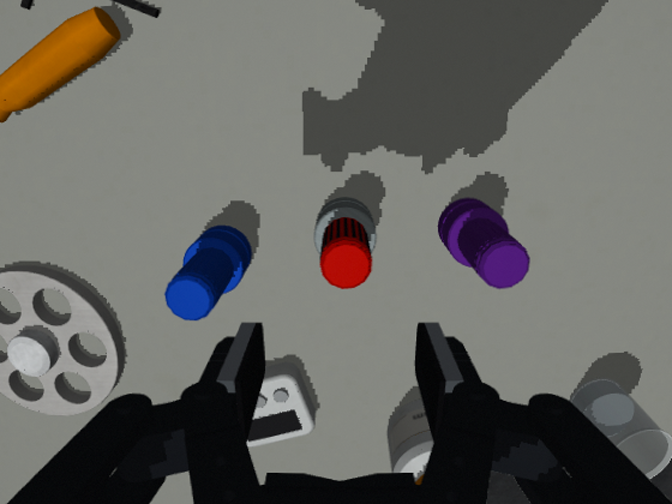

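{"api": "step_arm", "payload": {"motion": [[60,3,-1,0,0.2,0,90],[100,3,-1,0,0.2,0,90],[119,3,-1,0,0.2,0,90],[119,3,-1,0,0.2,0,90],[119,3,-1,0,0.2,0,255],[119,3,-1,0,0.2,0,255],[119,3,-1,0,0.2,0,255],[119,3,-1,0,0.2,0,255],[119,3,-1,0,0.2,0,255],[119,3,-1,0,0.2,0,255]]}}

```text
time_s: 4.78
eef_pos: [0.5236, -0.339, 0.0331]
eef_rot: [0.707, -0.0, 0.707, -0.0]
wrist_force: [-1.3, 0.9, 5.6]
opening: 0.313
```

```bash
python3 - <<'E'
from h import *
o=ctrl.get_obs(); print(o['time_s'],o['eef_pos'],o['wrist_force'],o['opening']*85)
E
```

```text
4.775 [ 0.52364307 -0.338979    0.03314085] [-1.31917374  0.85810338  5.61962669] 26.58971157383259
```

```bash
python3 - <<'E'
from h import *
seat=np.array([.5878,.0989,.0836]); yaw=np.radians(3); t=np.radians(25)
n=np.array([-np.sin(t)*np.cos(yaw),-np.sin(t)*np.sin(yaw),np.cos(t)]); y=(-np.sin(yaw),np.cos(yaw),0)
print(seat+.113*n); tgt((.5236,-.339,.23),(0,0,-1),(0,1,0)); tgt(seat+.113*n,-n,y)
E
```

```text
[0.54010958 0.09640065 0.18601278]
row [-1.969e+02 -3.000e-01 -1.000e-01] [-0.01 -0.01  0.07] rows 3.1
row [-153.4  435.2   16.4] [ -2.95 -25.01   0.72] rows 7.4
```

{"api": "step_arm", "payload": {"motion": [[-30,0,0,0,0,0,255],[-80,0,0,0,0,0,255],[-140,0,0,0,0,0,255],[-180,40,0,0,0,0,255],[-197,100,5,-0.7,-6,0.2,255],[-197,155,8,-1.2,-10,0.3,255],[-197,210,10,-1.6,-14,0.4,255],[-197,265,12,-2,-17,0.5,255],[-190,320,14,-2.4,-20,0.6,255],[-180,375,16,-2.7,-23,0.7,255]]}}

```text
time_s: 6.02
eef_pos: [0.5389, 0.0385, 0.2122]
eef_rot: [0.834, -0.011, 0.551, 0.021]
wrist_force: [0.1, -1.0, -1.8]
opening: 0.312
```

```bash
cat > k.py <<'E'
from h import *
seat=np.array([.5878,.0989,.0836]); yaw=np.radians(3); t=np.radians(25)
n=np.array([-np.sin(t)*np.cos(yaw),-np.sin(t)*np.sin(yaw),np.cos(t)]); y=np.array((-np.sin(yaw),np.cos(yaw),0))
E
python3 - <<'E'
from k import *
o=ctrl.get_obs();print(o['time_s'],o['eef_pos'],o['wrist_force'],o['opening']*85)
tgt(seat+.113*n,-n,y)
E
```

```text
6.025 [0.53892665 0.03852772 0.21222711] [ 0.11618583 -0.95880358 -1.75722121] 26.550431155265095
row [25.9 57.6 -6.7] [-0.33 -1.94 -0.12] rows 1.0
```

{"api": "step_arm", "payload": {"motion": [[25,57.6,-6.7,-0.3,-1.9,-0.1,255],[25,57.6,-6.7,-0.3,-1.9,-0.1,255],[25,57.6,-6.7,-0.3,-1.9,-0.1,255],[25,57.6,-6.7,-0.3,-1.9,-0.1,255],[25,57.6,-6.7,-0.3,-1.9,-0.1,255]]}}

```text
time_s: 6.65
eef_pos: [0.5404, 0.0933, 0.1865]
eef_rot: [0.842, -0.013, 0.539, 0.021]
wrist_force: [-0.2, 0.6, -1.4]
opening: 0.312
```

```bash
python3 - <<'E'
from k import *
o=ctrl.get_obs();print(o['time_s'],o['eef_pos'],o['wrist_force'],np.abs(o['dq']).max())
tgt(seat+.113*n,-n,y)
im,d,K,D,T=grab('wrist'); save('w5',im,(130,120,450,400),2.2); np.savez('w50.npz',im=im,d=d,K=K,D=D,T=T)
print('seat px',proj([seat,seat+.034*n,seat+.02*n],K,D,T).round(1).tolist())
x=Rq(o['eef_rot']).as_matrix()[:,0]; print('mouth px',proj([o['eef_pos']+.033*x],K,D,T).round(1))
P=cloud(d,K,D,T); print('table',np.nanmedian(P[...,2][np.abs(P[...,2])<.015]))
E
```

```text
6.65 [0.54044012 0.09332221 0.18653725] [-0.18375172  0.61696831 -1.40639734] 0.004989530219032883
row [ 0.4  3.1 -0.4] [-0.15 -0.2   0.04] rows 0.1
seat px [[287.0, 203.7], [287.6, 220.0], [287.3, 212.8]]
mouth px [[282.8 251.3]]
table -0.0011407920948930117
```

View pics/w5.png

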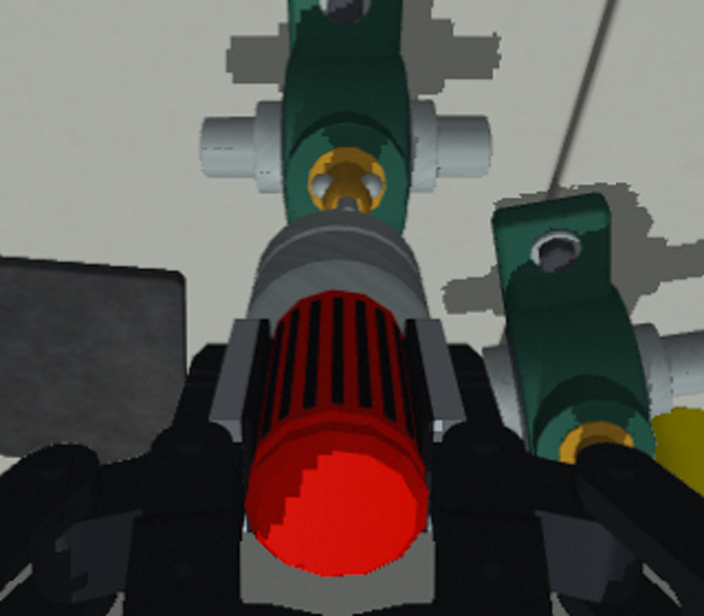

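```bash
cat >> k.py <<'E'
from scipy.optimize import least_squares
def coupler(im,d,K,D,T,o):
    "axis offset (mm at TCP), slope (deg) and mouth x in tool frame, from the grip (r14) and skirt (r20) depth points"
    P=cloud(d,K,D,T); W=Rq(o['eef_rot']); p=W.inv().apply(P.reshape(-1,3)-o['eef_pos']).reshape(P.shape)*1000
    h=cv2.cvtColor(im,cv2.COLOR_RGB2HSV)
    rd=((h[...,0]<8)|(h[...,0]>170))&(h[...,1]>130)|(h[...,2]<40)
    box=(np.abs(p[...,1])<23)&(np.abs(p[...,2])<24)
    g=p[(p[...,0]>-44)&(p[...,0]<-3)&box&rd&(np.abs(p[...,1])<9)]; s=p[(p[...,0]>6)&(p[...,0]<40)&box&(h[...,1]<60)]
    def f(v):
        r=[]
        for q,R0 in ((g,14.),(s,20.)):
            dy=q[:,1]-v[0]-v[2]*q[:,0]; dz=q[:,2]-v[1]-v[3]*q[:,0]; r.append(np.hypot(dy,dz)-R0)
        return np.concatenate(r)
    a=least_squares(f,[0,0,0,0],loss='soft_l1'); r=f(a.x)
    print('grip,skirt n',len(g),len(s),'off y,z',a.x[:2].round(2),'slope deg',np.degrees(a.x[2:]).round(2),'med|r|',np.median(np.abs(r)).round(2),'med g,s',np.median(r[:len(g)]).round(2),np.median(r[len(g):]).round(2),'mouth x',np.percentile(s[:,0],[98,99.5]).round(1))
    return a.x,p
E
python3 - <<'E'
from k import *
o=ctrl.get_obs(); im,d,K,D,T=grab('wrist'); x,p=coupler(im,d,K,D,T,o)
print([(i,p[i,284].round(1).tolist()) for i in range(210,390,10)])
P=cloud(d,K,D,T)
c,nn,nf,r,c2,N=boss(P,im,(230,150,340,225),yaw); print('boss',c.round(4),nf.round(3),r,c2.round(4),N, 'plane height err mm',((c-seat)@n*1000).round(2))
# rim fit with fixed radius: extreme points
h=cv2.cvtColor(im,cv2.COLOR_RGB2HSV); g=np.zeros((420,560),bool); g[150:225,230:340]=1
I=P[g&(np.abs((P-seat)@n+.001)<.003)]; e2=np.cross(n,y); ab=np.c_[(I-seat)@y,(I-seat)@e2]*1000
ang=np.arctan2(ab[:,1],ab[:,0]); rr=np.hypot(*ab.T); b=np.round(ang/.2).astype(int)
E_=np.array([ab[b==k][rr[b==k].argmax()] for k in np.unique(b) if (b==k).sum()>5]); print(E_.round(1).tolist())
E
```

```text
grip,skirt n 2957 1538 off y,z [-0.02 -0.07] slope deg [ 0.13 -0.18] med|r| 0.24 med g,s 0.06 -0.03 mouth x [33.5 34.4]
[(210, [90.3, 0.9, -3.1]), (220, [26.3, 0.6, -20.2]), (230, [13.2, 0.6, -20.2]), (240, [3.6, 0.5, -19.5]), (250, [4.3, 0.5, -14.4]), (260, [-4.8, 0.5, -14.1]), (270, [-13.6, 0.5, -14.2]), (280, [-21.2, 0.4, -14.1]), (290, [-28.9, 0.4, -14.5]), (300, [-34.9, 0.4, -14.3]), (310, [-39.0, 0.4, -13.1]), (320, [-44.9, 0.4, -13.4]), (330, [-46.0, 0.4, -10.4]), (340, [-45.4, 0.4, -6.0]), (350, [-46.1, 0.4, -2.6]), (360, [-44.8, 0.4, 2.7]), (370, [-45.6, 0.4, 6.2]), (380, [-46.5, 0.4, 9.8])]
boss [0.5875 0.0988 0.0822] [-0.433 -0.025  0.901] 0.020952194929122925 [0.5843 0.0985 0.0807] 1118 plane height err mm -1.17
[[-20.5, -0.3], [-20.6, -2.2], [-19.9, -5.2], [-17.8, -10.0], [-14.0, -10.6], [14.5, -14.1], [17.4, -10.1], [18.9, -7.9], [19.5, -5.2], [20.1, -2.0], [20.1, 4.0], [19.2, 7.8], [16.3, 12.7], [13.2, 16.2], [9.7, 18.7], [7.4, 19.9], [1.6, 21.2], [-0.6, 21.5], [-4.9, 20.5], [-7.8, 20.2], [-13.6, 16.3], [-15.8, 14.1], [-17.3, 12.0], [-19.7, 7.7], [-20.4, 3.7], [-20.5, 0.4]]
```

```bash
sed -i 's/^seat=.*; yaw/seat=np.array([.5877,.0988,.0829]); yaw/' k.py; python3 - <<'E'
from k import *
tgt(seat+.073*n,-n,y); tgt(seat+.053*n,-n,y)
E
```

```text
row [40.8  2.7 -0.2] [-0.12 -0.23  0.02] rows 0.7
row [60.8  2.7 -0.1] [-0.12 -0.23  0.02] rows 1.0
```

{"api": "step_arm", "payload": {"motion": [[20,2.7,-0.2,-0.1,-0.2,0,255],[41,2.7,-0.2,-0.1,-0.2,0,255],[41,2.7,-0.2,-0.1,-0.2,0,255],[41,2.7,-0.2,-0.1,-0.2,0,255]]}}

```text
time_s: 7.25
eef_pos: [0.5567, 0.098, 0.149]
eef_rot: [0.843, -0.014, 0.537, 0.022]
wrist_force: [-0.3, -0.4, -1.3]
opening: 0.313
```

```bash
python3 - <<'E'
from k import *
o=ctrl.get_obs();print(o['time_s'],o['wrist_force'],(Rq(o['eef_rot']).inv().apply(o['wrist_force'])).round(1))
tgt(seat+.053*n,-n,y)
im,d,K,D,T=grab('wrist'); coupler(im,d,K,D,T,o); save('w6',im,(180,130,400,290),3)
P=cloud(d,K,D,T); g=np.zeros((420,560),bool); g[130:235,220:350]=1
# relative boss rim in tool-aligned axes through TCP axis
W=Rq(o['eef_rot']).as_matrix(); p=(P-o['eef_pos'])@W*1000
h=cv2.cvtColor(im,cv2.COLOR_RGB2HSV); gr=g&(cv2.inRange(h,(60,60,15),(95,255,200))>0)&(np.abs(p[...,0]-73)<5)
Q=p[gr]; m=np.median(Q[:,0]); Q=Q[np.abs(Q[:,0]-m)<2.5]; print('face x',m,len(Q),'y range',np.percentile(Q[:,1],[.5,99.5]),'zmax',np.percentile(Q[:,2],99.5))
top=Q[Q[:,2]>3]; b=np.round(np.arctan2(top[:,2],top[:,1])/.15).astype(int); E_=np.array([top[b==k][np.hypot(top[b==k][:,1],top[b==k][:,2]).argmax()][1:] for k in np.unique(b)])
f=least_squares(lambda v:np.hypot(E_[:,0]-v[0],E_[:,1]-v[1])-21,[0,0],loss='soft_l1'); print('boss centre y,z in tool',f.x.round(2))
E
```

```text
7.25 [-0.25457392 -0.44002545 -1.25764031] [ 1.  -0.4 -0.8]
row [20.  -0.9  0.2] [ 0.04 -0.05 -0.02] rows 0.3
grip,skirt n 2961 1522 off y,z [-0.04 -0.09] slope deg [ 0.2  -0.21] med|r| 0.24 med g,s 0.05 -0.04 mouth x [33.2 34. ]
face x 73.59935512687524 1090 y range [-21.26966786  19.12877993] zmax 3.116107894540249
boss centre y,z in tool [-0.3   0.06]
```

View pics/w6.png

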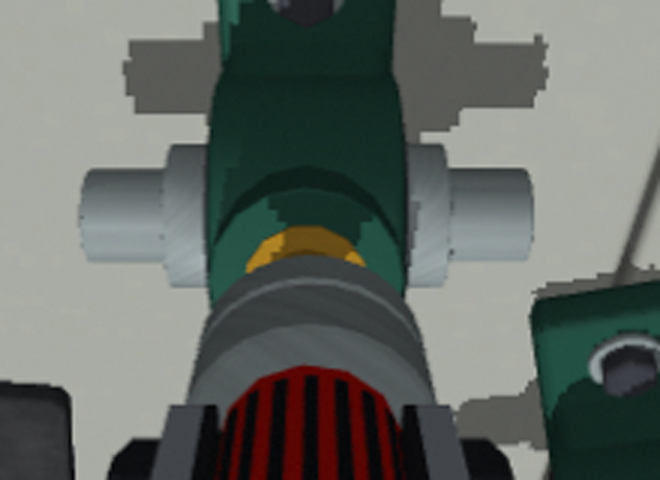

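{"api": "step_arm", "payload": {"motion": [[10,-1,0.2,0,0,0,255],[20,-1,0.2,0,0,0,255],[20,-1,0.2,0,0,0,255],[20,-1,0.2,0,0,0,255]]}}

```text
time_s: 7.8
eef_pos: [0.565, 0.0979, 0.1301]
eef_rot: [0.843, -0.014, 0.538, 0.023]
wrist_force: [-0.3, 0.3, -1.3]
opening: 0.315
```

```bash
cat > st.py <<'E'
from k import *
o=ctrl.get_obs(); print(o['time_s'],'F tool',(Rq(o['eef_rot']).inv().apply(o['wrist_force'])).round(1),'mom',Rq(o['eef_rot']).inv().apply(o['torque']).round(2),'mouth above seat mm',((o['eef_pos']-seat)@n*1000-33).round(2),'open',o['opening'])
tgt(seat+.033*n,-n,y)
E
python3 st.py
```

```text
7.8 F tool [ 1.   0.3 -0.8] mom [0.01 0.37 0.01] mouth above seat mm 19.37 open 0.31545051548654496
row [19.4 -0.3  0.7] [ 0.07 -0.11 -0.04] rows 0.3
```

{"api": "step_arm", "payload": {"motion": [[3,-0.3,0.5,0,0,0,255],[5,-0.3,0.5,0,0,0,255],[7,-0.3,0.5,0,0,0,255],[7,-0.3,0.5,0,0,0,255]]}}

```text
time_s: 8.3
eef_pos: [0.5688, 0.0977, 0.1244]
eef_rot: [0.843, -0.014, 0.537, 0.023]
wrist_force: [-1.0, -0.5, 0.3]
opening: 0.312
```

```bash
python3 st.py
```

```text
8.3 F tool [-0.7 -0.4 -0.8] mom [0.03 0.31 0.02] mouth above seat mm 12.63 open 0.3123792795207583
row [12.6  0.1 -0.4] [ 0.07 -0.04 -0.03] rows 0.2
```

{"api": "step_arm", "payload": {"motion": [[1.5,0,0,0,0,0,255],[3,0,0,0,0,0,255],[3,0,0,0,0,0,255]]}}

```text
time_s: 8.68
eef_pos: [0.57, 0.0977, 0.1211]
eef_rot: [0.843, -0.014, 0.538, 0.023]
wrist_force: [4.9, 1.2, -5.7]
opening: 0.315
```

```bash
python3 st.py
```

```text
8.675 F tool [7.2 0.9 2. ] mom [-0.02 -0.11  0.04] mouth above seat mm 9.12 open 0.31511068885244037
row [ 9.1  0.1 -0. ] [ 0.05 -0.07 -0.03] rows 0.1
```

{"api": "step_arm", "payload": {"motion": [[1,0,0,0,0,0,255],[2,0,0,0,0,0,255],[2,0,0,0,0,0,255]]}}

```text
time_s: 9.05
eef_pos: [0.5707, 0.0978, 0.1197]
eef_rot: [0.843, -0.014, 0.538, 0.023]
wrist_force: [-0.4, -0.7, -0.2]
opening: 0.314
```

```bash
python3 st.py
```

```text
9.05 F tool [ 0.  -0.7 -0.5] mom [ 0.02  0.21 -0.1 ] mouth above seat mm 7.59 open 0.3143394128457665
row [ 7.6  0.1 -0.1] [ 0.07 -0.07 -0.03] rows 0.1
```

{"api": "step_arm", "payload": {"motion": [[1,0,0,0,0,0,255],[2,0,0,0,0,0,255],[2,0,0,0,0,0,255]]}}

```text
time_s: 9.43
eef_pos: [0.5716, 0.0978, 0.118]
eef_rot: [0.843, -0.015, 0.538, 0.023]
wrist_force: [-3.4, -0.9, 4.6]
opening: 0.314
```

```bash
python3 st.py
```

```text
9.425 F tool [-5.6 -0.7 -1.2] mom [ 0.03  0.39 -0.16] mouth above seat mm 5.67 open 0.31424914013813215
row [ 5.7  0.1 -0.2] [ 0.08 -0.06 -0.03] rows 0.1
```

{"api": "step_arm", "payload": {"motion": [[1.5,0,0,0,0,0,255],[3,0,0,0,0,0,255],[4.5,0,0,0,0,0,255],[4.5,0,0,0,0,0,255]]}}

```text
time_s: 9.93
eef_pos: [0.5735, 0.098, 0.1139]
eef_rot: [0.843, -0.014, 0.538, 0.023]
wrist_force: [-4.6, -1.0, 6.0]
opening: 0.314
```

```bash
python3 st.py
```

```text
9.925 F tool [-7.4 -0.7 -1.7] mom [-0.01  0.55 -0.15] mouth above seat mm 1.14 open 0.3141397265038998
row [ 1.1  0.1 -0.3] [ 0.07 -0.06 -0.03] rows 0.0
```

{"api": "step_arm", "payload": {"motion": [[0.7,0,0,0,0,0,255],[1,0,0,0,0,0,255],[1,0,0,0,0,0,255]]}}

```text
time_s: 10.3
eef_pos: [0.5736, 0.098, 0.1138]
eef_rot: [0.843, -0.015, 0.538, 0.023]
wrist_force: [-15.0, -1.8, 17.2]
opening: 0.309
```

```bash
python3 st.py
```

```text
10.3 F tool [-21.9  -1.   -6.4] mom [ 0.    1.21 -0.39] mouth above seat mm 0.96 open 0.3085127056188028
row [ 1.   0.1 -0.3] [ 0.1  -0.07 -0.03] rows 0.0
```

```bash
python3 - <<'E'
from k import *
o=ctrl.get_obs(); im,d,K,D,T=grab('wrist'); x,p=coupler(im,d,K,D,T,o); save('w7',im,(200,130,380,270),4)
h=cv2.cvtColor(im,cv2.COLOR_RGB2HSV); g=np.zeros((420,560),bool); g[130:270,200:380]=1
gr=g&(cv2.inRange(h,(60,60,15),(95,255,200))>0)&(np.abs(p[...,0]-34)<5)
Q=p[gr]; print('face pts',len(Q),np.median(Q,0) if len(Q) else '')
for u in (270,280,285,290,300): print(u,[p[v,u].round(1).tolist() for v in range(188,224,3)])
E
```

```text
grip,skirt n 2940 1536 off y,z [-0.06 -0.13] slope deg [ 0.03 -0.23] med|r| 0.23 med g,s 0.04 -0.03 mouth x [33.4 34.6]
face pts 375 [ 35.34689476  -1.91676615 -17.68376056]
270 [[56.4, -7.2, -28.0], [56.6, -7.2, -26.2], [54.8, -7.1, -24.9], [53.3, -7.1, -23.7], [53.3, -7.1, -21.9], [51.1, -7.1, -20.9], [46.8, -6.9, -20.5], [43.4, -6.8, -20.0], [38.8, -6.7, -19.9], [36.2, -6.6, -19.2], [32.1, -6.5, -19.0], [26.8, -6.3, -19.4]]
280 [[57.9, -1.5, -27.6], [56.0, -1.5, -26.4], [54.6, -1.5, -25.0], [54.0, -1.5, -23.4], [52.0, -1.5, -22.3], [51.3, -1.5, -20.8], [45.5, -1.5, -21.0], [40.8, -1.4, -20.9], [34.8, -1.4, -21.3], [32.9, -1.4, -20.4], [28.5, -1.4, -20.4], [24.0, -1.3, -20.5]]
285 [[58.0, 1.3, -27.5], [56.4, 1.3, -26.2], [55.9, 1.3, -24.6], [53.8, 1.3, -23.5], [51.9, 1.3, -22.3], [49.3, 1.2, -21.4], [43.7, 1.2, -21.6], [40.8, 1.2, -20.9], [35.3, 1.2, -21.1], [33.6, 1.1, -20.1], [29.8, 1.1, -19.9], [24.9, 1.1, -20.1]]
290 [[57.4, 4.1, -27.7], [56.8, 4.1, -26.1], [53.7, 4.1, -25.3], [53.7, 4.1, -23.5], [51.6, 4.0, -22.4], [50.0, 4.0, -21.2], [46.4, 3.9, -20.7], [42.5, 3.9, -20.3], [37.4, 3.8, -20.4], [34.3, 3.7, -19.9], [29.8, 3.6, -19.9], [25.1, 3.5, -20.1]]
300 [[57.7, 9.8, -27.6], [55.7, 9.7, -26.4], [54.5, 9.7, -25.0], [53.5, 9.6, -23.6], [51.8, 9.6, -22.4], [50.7, 9.6, -21.0], [50.6, 9.6, -19.3], [46.3, 9.4, -19.0], [41.1, 9.1, -19.1], [nan, nan, nan], [34.1, 8.8, -18.3], [29.8, 8.7, -18.3]]
```

View pics/w7.png

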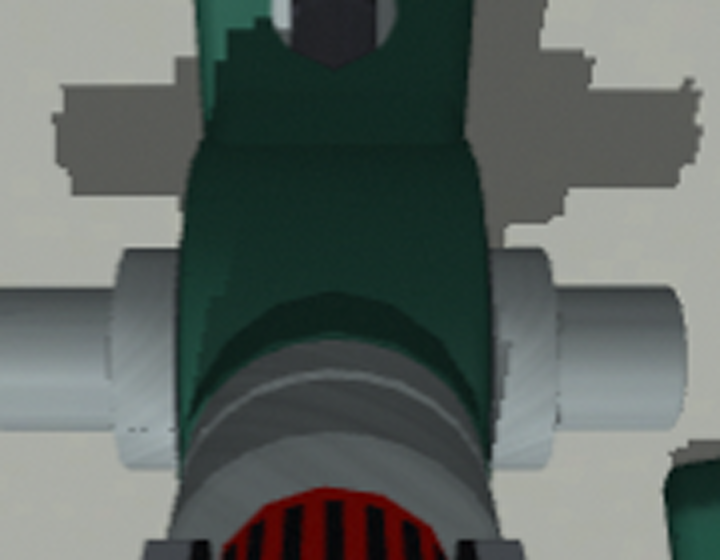

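{"api": "step_arm", "payload": {"motion": [[0.2,0,-0.3,0,0,0,255],[0.2,0,-0.3,0,0,0,255],[0.2,0,-0.3,0,0,0,255],[0.2,0,-0.3,0,0,0,255]]}}

```text
time_s: 10.85
eef_pos: [0.5737, 0.098, 0.1138]
eef_rot: [0.843, -0.015, 0.537, 0.023]
wrist_force: [-15.6, -2.3, 19.4]
opening: 0.312
```

```bash
python3 st.py
```

```text
10.85 F tool [-24.2  -1.5  -6. ] mom [ 0.06  1.2  -0.34] mouth above seat mm 0.96 open 0.3121833768921336
row [ 1.   0.  -0.3] [ 0.1  -0.04 -0.02] rows 0.0
```

The coupler is holding steady against a hard stop at 24 N, so I'm handing in.

```bash
python3 -c "
from h import *
print(ctrl.hand_in())"
```

```text
the job is handed in; nothing more can be done
None
```

I gripped the red coupler, pressed it over the locking balls of the mid-size bearing's nipple and pushed it home. I handed the job in at about 10.9 s, still gripping and pressing. No verdict was reported.

**Snap:** with the mouth about 9 mm from the face, the axial force flipped from about −1 N of resistance to +7 N of pull. It then rose again, to about 7 N at 5.7 mm.

**Home:** over the last 0.2 mm of travel, the axial force jumped from about 7 N to 22 N, which is a hard stop. It ended at about 24 N, well above the 10 N valve spring.

**Close view:** the last wrist picture shows the mouth flush on the boss. The coupler's axis is within about 0.25° of the tool's, and it had not slipped in the grip.

**Disagreements:**
- The stop came with my estimated mouth height reading 1.0 mm instead of 0. I put this down to camera calibration; the close view showed no gap.
- A side force of about 6 N remained and did not drop after a 0.3 mm correction.
- The force just before the stop was about 7–8 N, a little below the expected 9–10 N.

**Bystanders:** the arm stayed clear of the beaker, specimen and tape roll, and I felt no contact. I did not take a last picture to confirm where they are.

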